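Pump the ratchet clamp onto the glued pepper mill and hold it

ROBOT

A 6-joint arm with a two-finger parallel gripper is mounted at the origin on a cart in front of the work surface, level with it; the furniture and walls round the work are solid. World frame = base frame: x ahead of the robot, y to its left, z up, the work surface at z = 0. Lengths are in m, angles in rad, forces in N, time in s.
With the tool pointing down it reaches from about 0.3 to 0.85 m from the base axis. Payload 4.2 kg.
Tool frame: the origin (TCP) lies at the very end of the fingers, on their centre line; the grasp point (between the pads) lies 19 mm behind it; z points along the fingers, y is the line along which they close (so a half turn about z gives the same grasp; the last joint's range is limited). The gripper opens to 91 mm and grips with 3 to 60 N. Pads are 32 mm wide; open, the fingers measure 118 mm over their backs; the gripper's body (76 mm by 178 mm) begins 60 mm behind the grasp point.
Start: joints at [1.114, 0.32, 1.565, -0, 1.257, -0.02], TCP at [0.243, 0.521, 0.188] pointing down, gripper open.
Joint ranges: [-3.11, 3.11], [-0.84, 2.01], [0.21, 2.61], [-1.34, 4.49], [0.05, 2.63], [-2.56, 2.56]. Speed limits (rad/s): [2.57, 2.57, 3.14, 3.14, 3.14, 3.14].

INTERFACE

Orientations are given as a 3x3 rotation matrix whose columns are the frame's x, y, z axes.
In Python, from cell import bot gives the robot as it stands.
- The arm moves only by the tool jog_arm, never from a script. Its argument "plan" is a list of rows, each a list of 2 entries, a list of its own where there are three numbers: the shift along the tool's x, y, z in units of 0.2 m (1.0 is 0.2 m), then the turn, a rotation vector about the tool's x, y, z in units of 2 pi rad (1.0 is 2 pi rad). A call has 1 to 10 rows; each row shifts and turns the commanded pose from where the row before left it, along the tool's axes as they then stand; what a row does not reach is not made up. A row lasts 1/8 s, in which the tool goes at most 62.5 mm and 10.7 degrees, less where a joint would pass 70% of its speed; a pose out of reach is approached as far as the arm can. A call with a number of a shift or a turn outside -1 to 1 is refused whole. A call with a gripper value outside its range is refused whole. "jaw" is the opening, from 0 (shut) to 1 (fully open), set as the call begins (left out, the last holds). The fingers move at their own pace and stop on an object; "grip_force" is the grip in N (left out, the last holds). Time passes only in rows, so rows that do not move let the fingers close. It gives the time, the measured TCP pose, the force, the opening and the grip force at its end, in the units of the state.
- bot.state(): the state, without advancing time (a new reading comes with each control period).
- bot.capture(name): name is "scene" or "top"; returns the picture (420x560x3 uint8, red, green, blue); there is no depth.
- bot.camera_info(name): a dict with "intrinsics" (3x3 intrinsics, pixels), "T" (4x4, takes a point from camera to world coordinates). Camera axes: x right, y up, looking along -z (the intrinsics and any distortion apply to the point x, -y, -z); pixel columns grow to the right and rows downward; lengths in m; the calibration is good to about 2 mm. A picture is of the moment at which its call begins. camera_info takes no time and is no camera call.
- bot.sign_off(): hands the job in; it is judged then, once.
Trained networks look in the newest picture that a camera, given by its name, has taken for a name from the list of things; names that differ only in an ending like _2 or _b are one class to them, and where a whole thing is asked for, a point or a joint stands for the part that bears it (a point fixed in the world has none). Each returns a list of dicts, best first, with "conf" (0 to 1); they miss things now and then, are a little off and sometimes report something else, mostly with a low value. They report only what shows in the picture. A call takes as long as a camera call. They do not tell look-alikes from the thing itself.
- bot.boxes_of(target, camera): "at" ([x, y, z] in m, in world coordinates, good to about 4 mm: the middle of the surface that is visible of it).
The state is a dict: "clock": time; "q": joint angles; "qd": joint speeds; "effort": joint torques, N m; "eef_pos": TCP position; "ee_rot": TCP orientation; "contact_force": force on the tool from outside, world axes, zero at the start; "torque": the same for the moment, N m; "gripper_width": finger opening in m; "grasp_force": force on a finger pad.
Only numpy, scipy, OpenCV 4.12 (cv2) and the standard library are available. Lean on these libraries where they do the work, as an engineer would, in place of code of your own. Each camera call takes 0.05 s, during which the arm holds its last target. There are 200 camera calls.

TASK

The cracked wooden pepper mill has just been glued and stands in one of the two bench clamps; the glass salt shaker is only parked in the other. Pump the squeeze levers of the mill's clamp until its jaw reaches the mill and the sprung pad is pressed about half way in, never fully home, and finish while still holding the levers squeezed like that. Work the jaw only through the levers, do not touch the mill, and leave the other clamp, the shaker and everything standing around alone.

Things in the scene. Friction and masses are not known exactly. Their poses are not given: they have to be found in the camera images.
- clamp_1: Bench clamp on the robot's left (+y) side, fixed; both alike. Origin: foot's underside midway between the levers; x runs from the levers to the jaws, roughly away from the robot; z up. Wooden foot x -55..212, y -40..40, 12 mm thick. Steel housing x -33..45, y -22..22, top at z 108. Fixed jaw at the far end: face x 178, 50 wide, top z 90 mm. The moving jaw comes towards it on a toothed bar.
- clamp_1_grip (a point): Midway between the clamp's two upright squeeze levers, 160 mm above the foot's underside, at the height of their grip bars: 13 mm round rods, 36 mm long along the clamp's y. Bars' axes at x -26 and +26 mm at rest (65 mm over the outsides; 30 mm fully squeezed). Squeeze here along the clamp's x axis. A wall cabinet hangs over the far end: come in low.
- clamp_1_bay (a point): Floor of the bay between the jaws (top of the foot), at x 149, y 0, z 12 mm of the clamp: where the centre of a 58 mm wide mill is when it touches the fixed jaw.
- clamp_1_far_lever (a joint): Angle of the lever farther from the robot: 0 released, 0.27 rad fully squeezed (each grip bar 17.5 mm in). The two are geared: both swing in alike, whichever is pressed, and spring back when let go. Needs 4 to 5 N on each bar, plus 0.4 N on each for every 1 N at the jaw. A full squeeze moves the jaw 7 to 13 mm.
- clamp_1_jaw: Moving jaw, toothed bar and pad; slides along the clamp's x by 0 to 62 mm; origin at the clamp's origin when fully back. Pad face, unpressed, at x 75, z 58 mm of it. The teeth are 6 mm apart: full squeezes and releases advance it by 12 mm each. On release the pawl clicks back and the jaw stays, by 3 N of friction only: the clamp presses harder only while the levers are held.
- clamp_1_pad (a joint): How far the sprung pad (a plate 42 x 46 mm, standing 12 mm in front of the jaw's head) is pressed in: 0 free, 0.010 m fully in. 2 N per mm: half way is 10 N. It adds to the lever force only once the mill, pushed along, rests against the fixed jaw.
- clamp_2: Bench clamp on the robot's right (-y) side, fixed; both alike. Origin: foot's underside midway between the levers; x runs from the levers to the jaws, roughly away from the robot; z up. Wooden foot x -55..212, y -40..40, 12 mm thick. Steel housing x -33..45, y -22..22, top at z 108. Fixed jaw at the far end: face x 178, 50 wide, top z 90 mm. The moving jaw comes towards it on a toothed bar.
- clamp_2_grip (a point): Midway between the clamp's two upright squeeze levers, 160 mm above the foot's underside, at the height of their grip bars: 13 mm round rods, 36 mm long along the clamp's y. Bars' axes at x -26 and +26 mm at rest (65 mm over the outsides; 30 mm fully squeezed). Squeeze here along the clamp's x axis. A wall cabinet hangs over the far end: come in low.
- clamp_2_bay (a point): Floor of the bay between the jaws (top of the foot), at x 149, y 0, z 12 mm of the clamp: where the centre of a 58 mm wide mill is when it touches the fixed jaw.
- clamp_2_far_lever (a joint): Angle of the lever farther from the robot: 0 released, 0.27 rad fully squeezed (each grip bar 17.5 mm in). The two are geared: both swing in alike, whichever is pressed, and spring back when let go. Needs 4 to 5 N on each bar, plus 0.4 N on each for every 1 N at the jaw. A full squeeze moves the jaw 7 to 13 mm.
- clamp_2_jaw: Moving jaw, toothed bar and pad; slides along the clamp's x by 0 to 62 mm; origin at the clamp's origin when fully back. Pad face, unpressed, at x 75, z 58 mm of it. The teeth are 6 mm apart: full squeezes and releases advance it by 12 mm each. On release the pawl clicks back and the jaw stays, by 3 N of friction only: the clamp presses harder only while the levers are held.
- clamp_2_pad (a joint): How far the sprung pad (a plate 42 x 46 mm, standing 12 mm in front of the jaw's head) is pressed in: 0 free, 0.010 m fully in. 2 N per mm: half way is 10 N. It adds to the lever force only once the mill, pushed along, rests against the fixed jaw.
- pepper_mill: Turned dark wooden pepper mill with a small metal knob on top, 58 mm in diameter, 150 mm high, loose, upright on the foot of one of the clamps, in front of the fixed jaw (2 to 10 mm off it) and 10 to 43 mm from the moving jaw's pad; origin: centre of its underside.
- salt_shaker: Glass salt shaker with a grey domed top, 44 mm in diameter, 90 mm high, loose, upright in the other clamp; origin: centre of its underside.
- teaspoon: Steel teaspoon, 130 x 26 x 11 mm, lying between the clamps; to be left alone. Origin: centre of its underside.
- lemon: Yellow lemon, 78 x 55 x 56 mm, on the hob right of the clamps; to be left alone. Origin: centre of its underside.
- mug: Large white mug, 92 x 127 x 95 mm with its handle, on the black glass hob right of the clamps; to be left alone. Origin: centre of its underside.
There are look-alikes about, which are no part of the job. Leave any red look-alike of the pepper_mill alone.

How it is judged:
On the way:
1. the pad of the mill's clamp reaches the mill (((contact force between pepper_mill and clamp_1_jaw above 0.5 N and value of joint clamp_1_pad above 0.0003 m) or (contact force between pepper_mill and clamp_2_jaw above 0.5 N and value of joint clamp_2_pad above 0.0003 m))), for 0.1 s.
At the end, for the whole second after the job is handed in: In the mill's clamp the fingers hold the levers squeezed (over 2 N, 0.015 rad) and the pad is pressed in 2.5 to 8.5 of 10 mm, bearing on the mill with over 4 N; the mill upright, at rest, within 15 mm of its bay; the salt shaker upright within 10 mm of its start (((value of joint clamp_1_pad between 0.0025 and 0.0085 m and contact force between pepper_mill and clamp_1_jaw above 4 N and contact force between the fingers and clamp_1 above 2 N and value of joint clamp_1_far_lever above 0.015 rad and horizontal distance between pepper_mill and clamp_1_bay below 0.015 m) or (value of joint clamp_2_pad between 0.0025 and 0.0085 m and contact force between pepper_mill and clamp_2_jaw above 4 N and contact force between the fingers and clamp_2 above 2 N and value of joint clamp_2_far_lever above 0.015 rad and horizontal distance between pepper_mill and clamp_2_bay below 0.015 m)) and angle between each of pepper_mill, salt_shaker's own z axis and vertical below 0.12 rad and linear speed of pepper_mill below 0.02 m/s and distance of salt_shaker from where it was at the start of the episode below 0.01 m); the arm keeps its last pose, push and grip.
It fails at once if the mill is crushed: a pad is pressed fully in (over 9.4 mm of 10) (value of joint any of clamp_1_pad, clamp_2_pad above 0.0094 m).
It fails at once if the levers of the clamp with the salt shaker are squeezed ((horizontal distance between salt_shaker and clamp_1_bay below 0.05 m and value of joint clamp_1_far_lever above 0.08 rad) or (horizontal distance between salt_shaker and clamp_2_bay below 0.05 m and value of joint clamp_2_far_lever above 0.08 rad)).
It fails at once if the robot pushes a jaw, or its pad, directly (contact force between any of the arm, the fingers and clamp_1_jaw above 2 N or contact force between any of the arm, the fingers and clamp_2_jaw above 2 N).
It fails at once if the robot touches the mill with over 2 N (contact force between any of the arm, the fingers and pepper_mill above 2 N).
It fails at once if the salt shaker or a thing standing around is moved by over 20 mm (distance of any of salt_shaker, teaspoon, lemon, mug from where it was at the start of the episode above 0.02 m).
It also fails if it takes over 51 s, if anything falls off the work surface, if the arm or the gripper's body presses on something with over 40 N, if the wrist force passes 120 N, or if a joint passes its speed limit or range.

## Working session

There is one attempt and no reset: what is moved stays moved. The work goes in short steps, Python scripts to look and compute and a tool call to move; the robot and the scene stay as the last step left them, time stands still between calls to the robot, and variables do not carry over. Pictures are saved under pics/ and viewed, at most 13 in all, crops included, and the job is handed in when it is done.

Besides the shell and the picture viewer there is one more tool, called after "Request:" in YAML: its name, and indented under it one key for each argument. jog_arm: Moves the arm, as the interface text tells. Its arguments: {"type":"object","properties":{"plan":{"type":"array","items":{"type":"array"}},"jaw":{"type":"number"},"grip_force":{"type":"number"}},"required":["plan"]}

```bash
mkdir -p pics
python3 - <<'E'
from cell import bot
import cv2,numpy as np
np.set_printoptions(precision=4,suppress=True)
for c in ("scene","top"):
    im=bot.capture(c); cv2.imwrite(f"pics/{c}0.png",im[:,:,::-1])
    i=bot.camera_info(c); print(c,i["intrinsics"],i["T"])
    for t in ["pepper_mill","salt_shaker","clamp_1","clamp_1_grip","clamp_1_jaw","clamp_1_far_lever","clamp_1_bay","clamp_1_pad","teaspoon","mug","lemon"]:
        try: print(t,[(np.round(d["at"],3).tolist(),round(d["conf"],2)) for d in bot.boxes_of(t,c)])
        except Exception as e: print(t,e)
print(bot.state())
E
```

```text
scene [[390.7884   0.     277.0048]
 [  0.     390.7884 213.5916]
 [  0.       0.       1.    ]] [[ 0.7215  0.2965 -0.6257 -0.1219]
 [-0.6921  0.3334 -0.6402 -0.7529]
 [ 0.0187  0.8949  0.4458  0.5914]
 [ 0.      0.      0.      1.    ]]
pepper_mill [([0.612, 0.11, 0.082], 0.94), ([0.535, -0.035, 0.115], 0.93), ([0.48, 0.233, 0.07], 0.63)]
salt_shaker [([0.564, -0.155, 0.059], 0.61)]
clamp_1 [([0.451, -0.157, 0.043], 0.95), ([0.484, 0.104, 0.056], 0.92)]
clamp_1_grip [([0.49, 0.102, 0.057], 0.79)]
clamp_1_jaw [([0.485, 0.097, 0.056], 0.7), ([0.542, 0.107, 0.054], 0.47)]
clamp_1_far_lever [([0.501, 0.111, 0.135], 0.73)]
clamp_1_bay [([0.485, 0.1, 0.055], 0.7)]
clamp_1_pad []
teaspoon [([0.435, 0.006, 0.008], 0.7)]
mug [([0.444, -0.343, 0.072], 0.92)]
lemon [([0.611, -0.442, 0.048], 0.79)]
top [[533.5461   0.     281.8665]
 [  0.     533.5461 212.753 ]
 [  0.       0.       1.    ]] [[ 0.0046  0.9942 -0.1072  0.3705]
 [-0.9998  0.0026 -0.0192 -0.102 ]
 [-0.0188  0.1072  0.9941  1.321 ]
 [ 0.      0.      0.      1.    ]]
pepper_mill [([0.615, 0.123, 0.138], 0.76), ([0.391, 0.223, 0.132
[... 477 characters left out ...]
teaspoon []
mug [([0.451, -0.346, 0.042], 0.88), ([0.492, -0.137, 0.08], 0.23)]
lemon [([0.627, -0.428, 0.052], 0.96), ([0.442, 0.005, 0.01], 0.62)]
{'clock': 1.2, 'q': array([ 1.114 ,  0.3196,  1.5645,  0.    ,  1.2574, -0.02  ]), 'qd': array([-0.0001,  0.0008, -0.0003, -0.002 , -0.0017,  0.0014]), 'effort': array([ -0.0016, -41.2354, -23.2225,   0.0726,   0.0378,   0.    ]), 'eef_pos': array([0.2433, 0.521 , 0.1879]), 'ee_rot': array([[-0.9061,  0.423 ,  0.    ],
       [ 0.423 ,  0.9061,  0.0001],
       [ 0.    ,  0.0001, -1.    ]]), 'contact_force': array([-0.3813, -0.4441, -0.3885]), 'torque': array([-0.0622, -0.0412, -0.0333]), 'grasp_force': 0.0, 'gripper_width': 0.09122768006955809}
```

View pics/scene0.png

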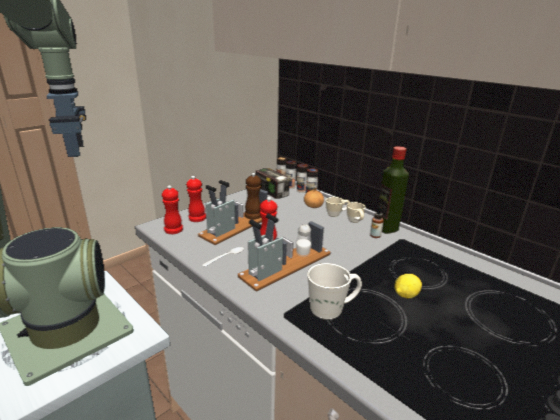

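View pics/top0.png

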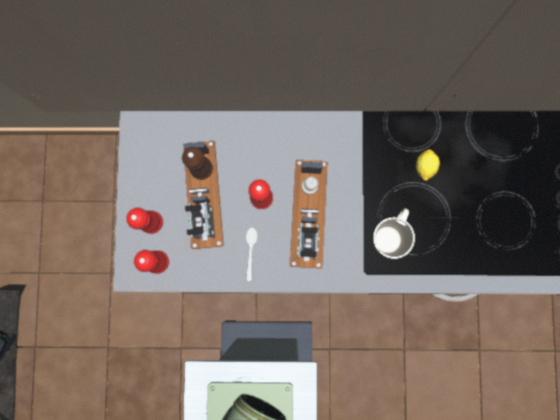

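The dark mill is at scene (254,198), top (194,160), standing in the left clamp (clamp_1). The shaker is in the right clamp at top (310,184). The look-alikes to leave alone are the red mills at scene (172,210), (196,200) and (268,217), which are top (138,218), (147,260) and (260,190). Next I fit the clamp pose from the foot outline and check it in a close crop.

```bash
cat > h.py <<'E'
import cv2,numpy as np
from cell import bot
np.set_printoptions(precision=4,suppress=True)
def cam(c):
    i=bot.camera_info(c); return np.array(i["intrinsics"]),np.array(i["T"])
def proj(P,c):
    K,T=cam(c); P=np.atleast_2d(P); q=(P-T[:3,3])@T[:3,:3]; q=q*[1,-1,-1]; u=q@K.T; return u[:,:2]/u[:,2:]
def onplane(uv,z,c):
    K,T=cam(c); uv=np.atleast_2d(uv); r=np.c_[uv,np.ones(len(uv))]@np.linalg.inv(K).T; r=(r*[1,-1,-1])@T[:3,:3].T
    return T[:3,3]+r*((z-T[2,3])/r[:,2:])
def clamp(p,o): # o=(x,y,yaw)
    c,s=np.cos(o[2]),np.sin(o[2]); p=np.atleast_2d(np.array(p,float)); return np.c_[o[0]+c*p[:,0]-s*p[:,1],o[1]+s*p[:,0]+c*p[:,1],p[:,2]]
E
python3 - <<'E'
from h import *
from scipy.optimize import minimize
t=cv2.imread("pics/top0.png"); s=cv2.imread("pics/scene0.png")
def mask(im,roi):
    h=cv2.cvtColor(im,cv2.COLOR_BGR2HSV); m=(((h[...,0]>4)&(h[...,0]<17)&(h[...,1]>120)&(h[...,2]>70))*255).astype(np.uint8)
    r=np.zeros_like(m); x0,y0,x1,y1=roi; r[y0:y1,x0:x1]=m[y0:y1,x0:x1]; return r
F=[[-.055,-.04,.012],[.212,-.04,.012],[.212,.04,.012],[-.055,.04,.012]]
m=mask(t,(175,135,235,255))
pts=np.argwhere(m)[:,::-1].astype(float)
hull=cv2.convexHull(pts.astype(np.float32)).reshape(-1,2)
W=onplane(hull,.012,"top")[:,:2]
rect=cv2.minAreaRect((W*1000).astype(np.float32)); print(rect)
dens=onplane(pts,.012,"top")[:,:2]
def cost(o):
    c,s_=np.cos(o[2]),np.sin(o[2]); d=dens-o[:2]; l=np.c_[c*d[:,0]+s_*d[:,1],-s_*d[:,0]+c*d[:,1]]
    out=np.maximum(np.maximum(-.055-l[:,0],l[:,0]-.212),np.maximum(-.04-l[:,1],l[:,1]-.04)).clip(0)
    # tightness via hull support
    return out.mean()*50+abs(l[:,0].min()+.055)+abs(l[:,0].max()-.212)+abs(l[:,1].min()+.04)+abs(l[:,1].max()-.04)
best=min((minimize(cost,[.45,.11,a],method="Nelder-Mead",options=dict(xatol=1e-5,fatol=1e-7,maxiter=2000)) for a in (-.1,0,.1)),key=lambda r:r.fun)
o=best.x; print(o,best.fun)
np.save("o.npy",o)
print("grip",clamp([0,0,.16],o),"bay",clamp([.149,0,.012],o))
bars=[[sx*.026,y,.16] for sx in(-1,1) for y in(-.018,.018)]
k=6
def draw(im,c,roi,k):
    x0,y0,x1,y1=roi; a=cv2.resize(im[y0:y1,x0:x1],None,fx=k,fy=k,interpolation=cv2.INTER_CUBIC)
    f=lambda P:((proj(clamp(P,o),c)+.5-[x0,y0])*k).astype(np.int32)
    cv2.polylines(a,[f(F)],True,(0,255,0),1)
    b=f(bars); cv2.line(a,b[0].tolist(),b[1].tolist(),(255,0,255),1); cv2.line(a,b[2].tolist(),b[3].tolist(),(255,255,0),1)
    cv2.polylines(a,[f([[-.033,-.022,.108],[.045,-.022,.108],[.045,.022,.108],[-.033,.022,.108]])],True,(0,255,255),1)
    return a
A=draw(t,"top",(175,135,235,255),5); B=draw(s,"scene",(190,160,290,250),5)
out=np.zeros((600,800,3),np.uint8); out[:A.shape[0],:300]=A[:600]; out[:B.shape[0],300:800]=B[:600]
cv2.imwrite("pics/fit.png",out)
E
```

```text
((558.0598754882812, 120.01627349853516), (261.0285949707031, 74.16279602050781), 5.72917366027832)
[0.4801 0.1141 0.0553] 0.004680248301341429
grip [[0.4801 0.1141 0.16  ]] bay [[0.6288 0.1224 0.012 ]]
```

View pics/fit.png

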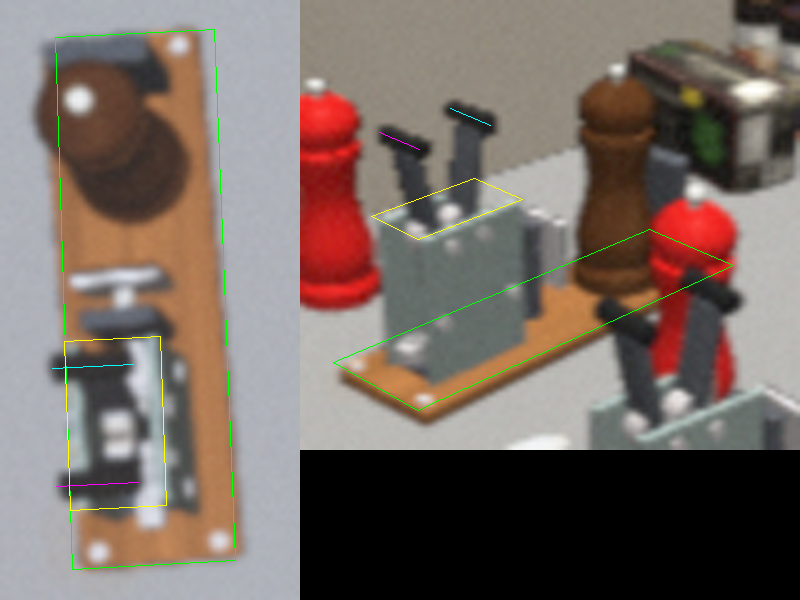

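The close crop shows the dark brown mill standing in clamp_1 and the bars matching within about 1 px. The yaw looks a little larger than fitted, so I refine it using the foot's edges and the bars in both views.

Run:
```python
from h import *
from scipy.optimize import least_squares
t=cv2.imread("pics/top0.png"); h=cv2.cvtColor(t,cv2.COLOR_BGR2HSV).astype(int)
sat=cv2.cvtColor(t,cv2.COLOR_BGR2HSV)[...,1].astype(float)
R=[];B=[]
for r in range(148,242):   # right edge, foot vs grey: saturation crossing
    row=sat[r,205:232]; i=np.where((row[:-1]>=90)&(row[1:]<90))[0]
    if len(i): j=i[-1]; R.append([205+j+(row[j]-90)/(row[j]-row[j+1]),r])
for c in range(194,221):
    col=sat[238:256,c]; i=np.where((col[:-1]>=90)&(col[1:]<90))[0]
    if len(i): j=i[-1]; B.append([c,238+j+(col[j]-90)/(col[j]-col[j+1])])
R=onplane(R,.006,"top");B=onplane(B,.006,"top")
P=onplane
barS=np.array([[404,142],[471,116]])/5-.5+[190,160]
barT_left=np.array([[60,486],[51,366]])/5-.5+[175,135]
millS=0
def res(o):
    c,s=np.cos(o[2]),np.sin(o[2]); L=lambda p:np.c_[c*(p[:,0]-o[0])+s*(p[:,1]-o[1]),-s*(p[:,0]-o[0])+c*(p[:,1]-o[1])]
    a=(L(R)[:,1]+.04)/.003/len(R)**.5*2; b=(L(B)[:,0]+.055)/.003/len(B)**.5*2
    bc=(proj(clamp([[-.026,0,.16],[.026,0,.16]],o),"scene")-barS).ravel()
    bt=(proj(clamp([[-.026,.018,.16],[.026,.018,.16]],o),"top")-barT_left).ravel()
    return np.r_[a,b,bc,bt]
f=least_squares(res,[.48,.114,.08],loss="soft_l1"); o=f.x; print(len(R),len(B),o); r=res(o); print("bars scene,top px",r[-8:]); print("R mean,B mean mm",r[:len(R)].mean()*len(R)**.5*1.5,r[len(R):-8].mean()*len(B)**.5*1.5)
pR=np.polyfit(R[:,0],R[:,1],1)[0]; pB=np.polyfit(B[:,1],B[:,0],1)[0]; print("yaw from right edge",pR,"from bottom",-pB)
np.save("o.npy",o); print("grip",clamp([0,0,.16],o))
print(proj(clamp([[-.055,-.04,.012],[-.055,.04,.012]],o),"scene"))
# mill position: knob top in top view at z .15
mt=np.array([79,100])/5-.5+[175,135]; ms=np.array([617,70])/5-.5+[130,160]
print("knob",onplane(mt,.16,"top"),onplane(ms,.16,"scene"))
```

```text
94 27 [0.4838 0.1134 0.1145]
bars scene,top px [-59.3399  -0.2978 -59.3246  -0.1868   0.3315  -1.1539  -0.0016  -0.6018]
R mean,B mean mm 0.7038681413813703 1.2476724800644252
yaw from right edge 0.101793926739865 from bottom 0.0933468966653908
grip [[0.4838 0.1134 0.16  ]]
[[215.6105 241.3427]
 [197.5016 232.3742]]
knob [[0.6253 0.1246 0.16  ]] [[0.6211 0.1182 0.16  ]]
```

Run:
```python
from h import *
from scipy.optimize import least_squares
t=cv2.imread("pics/top0.png")
sat=cv2.cvtColor(t,cv2.COLOR_BGR2HSV)[...,1].astype(float)
R=[];B=[]
for r in range(148,242):
    row=sat[r,205:232]; i=np.where((row[:-1]>=90)&(row[1:]<90))[0]
    if len(i): j=i[-1]; R.append([205+j+(row[j]-90)/(row[j]-row[j+1]),r])
for c in range(194,221):
    col=sat[238:256,c]; i=np.where((col[:-1]>=90)&(col[1:]<90))[0]
    if len(i): j=i[-1]; B.append([c,238+j+(col[j]-90)/(col[j]-col[j+1])])
R=onplane(R,.006,"top");B=onplane(B,.006,"top")
barS=np.array([[104,142],[171,116]])/5-.5+[190,160]
barT=np.array([[60,486],[51,366]])/5-.5+[175,135]
def res(o):
    c,s=np.cos(o[2]),np.sin(o[2]); L=lambda p:np.c_[c*(p[:,0]-o[0])+s*(p[:,1]-o[1]),-s*(p[:,0]-o[0])+c*(p[:,1]-o[1])]
    a=(L(R)[:,1]+.04)/.003/len(R)**.5*2; b=(L(B)[:,0]+.055)/.003/len(B)**.5*2
    return np.r_[a,b,(proj(clamp([[-.026,0,.16],[.026,0,.16]],o),"scene")-barS).ravel(),(proj(clamp([[-.026,.018,.16],[.026,.018,.16]],o),"top")-barT).ravel()]
f=least_squares(res,[.48,.114,.08],loss="soft_l1"); o=f.x; r=res(o); print(o,r[-8:])
o[2]=round(o[2],3); np.save("o.npy",o)
# height of bars by two-view triangulation
def ray(uv,c):
    K,T=cam(c); d=onplane(uv,0,c)[0]-T[:3,3]; return T[:3,3],d/np.linalg.norm(d)
# lever-end tops of left ends, both views: near & far bars' left ends
S=np.array([[80,135],[147,105]])/5-.5+[190,160]
for a,b in zip(S,barT):
    p,d=ray(a,"scene");q,e=ray(b,"top"); M=np.c_[d,-e]; k=np.linalg.lstsq(M,q-p,rcond=None)[0]; print("tri",p+d*k[0],q+e*k[1])
```

```text
[0.4827 0.1142 0.1076] [ 0.1148 -0.2928  0.2327 -0.1516 -0.133  -0.6752 -0.3031 -0.1447]
tri [0.4527 0.1297 0.1588] [0.4535 0.1292 0.1587]
tri [0.5039 0.1352 0.1621] [0.506  0.1338 0.1621]
```

Clamp_1's grip is at (0.483, 0.114, 0.16) with yaw about 0.105. Next I raise the tool and turn it about 59°.

Request:
jog_arm:
  plan:
    - [[0,0,-0.18],[0,0,0.0273]]
    - [[0,0,-0.18],[0,0,0.0273]]
    - [[0,0,0],[0,0,0.0273]]
    - [[0,0,0],[0,0,0.0273]]
    - [[0,0,0],[0,0,0.0273]]
    - [[0,0,0],[0,0,0.0273]]
  jaw: 1
  grip_force: 5

```text
clock: 1.95
eef_pos: [0.2432, 0.521, 0.2599]
ee_rot: [[-0.099, 0.995, 0.0], [0.995, 0.099, 0.0], [0.0, 0.0, -1.0]]
contact_force: [-0.9, -0.1, -0.7]
gripper_width: 0.0912
grasp_force: 0.0
```

Request:
jog_arm:
  plan:
    - [[-0.268,0.122,0],[0,0,0]]
    - [[-0.268,0.122,0],[0,0,0]]
    - [[-0.268,0.122,0],[0,0,0]]
    - [[-0.268,0.122,0],[0,0,0]]
    - [[-0.268,0.122,0],[0,0,0]]
    - [[-0.268,0.122,0],[0,0,0]]
    - [[-0.268,0.122,0],[0,0,0]]
    - [[-0.268,0.122,0],[0,0,0]]
    - [[0,0,0],[0,0,0]]

```text
clock: 3.08
eef_pos: [0.4838, 0.1118, 0.2597]
ee_rot: [[-0.099, 0.995, 0.0], [0.995, 0.099, -0.001], [-0.001, 0.0, -1.0]]
contact_force: [-1.0, 0.7, 0.3]
gripper_width: 0.0917
grasp_force: 0.0
```

Request:
jog_arm:
  plan:
    - [[0.01,0,0.15],[0,0,0]]
    - [[0,0,0.15],[0,0,0]]
    - [[0,0,0],[0,0,0]]

```text
clock: 3.45
eef_pos: [0.48, 0.1175, 0.1981]
ee_rot: [[-0.106, 0.994, -0.005], [0.994, 0.106, -0.001], [-0.0, -0.005, -1.0]]
contact_force: [0.2, 0.6, 0.2]
gripper_width: 0.0911
grasp_force: 0.0
```

Run:
```python
from h import *
im=bot.capture("scene")[:,:,::-1]; cv2.imwrite("pics/s1.png",cv2.resize(im[120:260,170:310],None,fx=4,fy=4,interpolation=cv2.INTER_CUBIC))
```

```text
(no output)
```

View pics/s1.png

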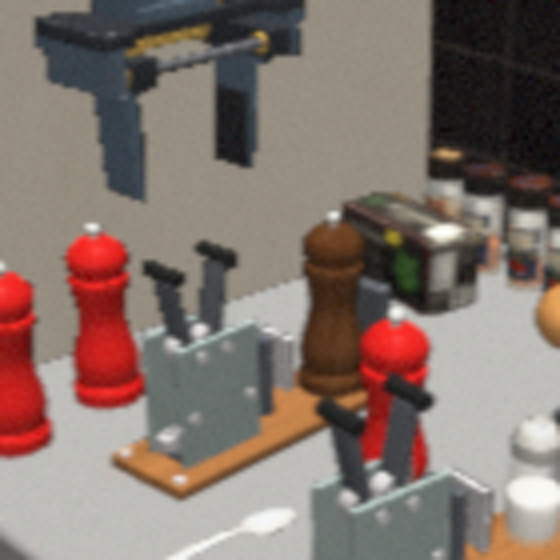

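The fingers hang above the bars: tips at crop (125,195) and (235,160), bars at (165,272) and (215,252). I check this against the projected TCP.

Run:
```python
from h import *
s=bot.state(); p=s["eef_pos"];R=s["ee_rot"]; print(s["clock"],p,R,s["q"])
for d in (-.052,0,.052): print((proj(p+R[:,1]*d,"scene")-[170,120])*4)
o=np.load("o.npy");print((proj(clamp([[-.026,0,.16],[.026,0,.16]],o),"scene")-[170,120])*4)
```

```text
3.5 [0.4813 0.1177 0.1997] [[-0.1057  0.9944 -0.0015]
 [ 0.9944  0.1057  0.0001]
 [ 0.0002 -0.0015 -1.    ]] [0.2164 0.1871 1.7171 0.0004 1.2388 0.1104]
[[124.7911 226.555 ]]
[[181.8159 207.2466]]
[[235.2654 189.1488]]
[[161.669  270.4329]
 [215.7208 250.1901]]
```

Run:
```python
from h import *
p=np.array([.2433,.521,.1879]);y=np.array([.423,.9061,0])
a=cv2.imread("pics/scene0.png"); print([proj(p+y*d,"scene") for d in(-.052,0,.052)])
x0,y0=40,85
a=cv2.resize(a[y0:y0+100,x0:x0+100],None,fx=4,fy=4,interpolation=cv2.INTER_CUBIC)
for d in(-.052,0,.052):
    q=((proj(p+y*d,"scene")[0]+.5-[x0,y0])*4).astype(int); cv2.circle(a,q.tolist(),3,(0,0,255),1)
b=bot.capture("scene")[:,:,::-1].copy()[130:230,180:280]; b=cv2.resize(b,None,fx=4,fy=4,interpolation=cv2.INTER_CUBIC)
s=bot.state()
for d in(-.052,0,.052):
    q=((proj(s["eef_pos"]+s["ee_rot"][:,1]*d,"scene")[0]+.5-[180,130])*4).astype(int); cv2.circle(b,q.tolist(),3,(0,0,255),1)
cv2.imwrite("pics/chk.png",np.hstack([a,b])); print(s["eef_pos"],s["clock"])
```

```text
[array([[ 75.2955, 164.0336]]), array([[ 77.1897, 158.714 ]]), array([[ 78.9526, 153.763 ]])]
[0.4822 0.1178 0.2007] 3.55
```

View pics/chk.png

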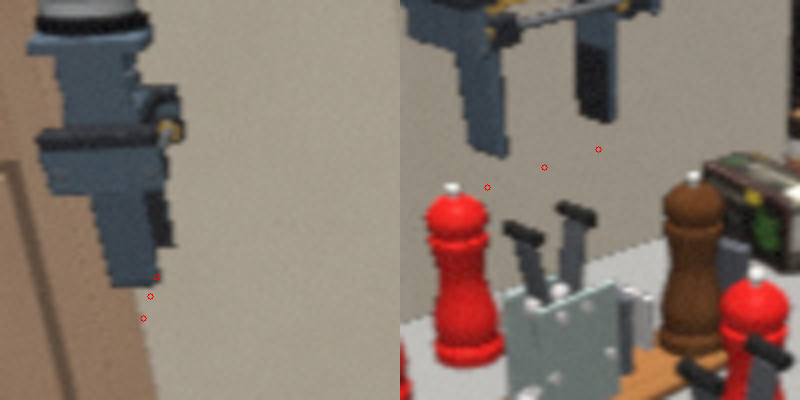

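Both pictures show the visible fingertips about 8 px, roughly 25 mm, above the projected TCP. I descend partway, stopping above the housing, then look from both cameras.

Request:
jog_arm:
  plan:
    - [[-0.018,0,0.145],[0,0,0]]
    - [[0,0,0.145],[0,0,0]]
    - [[0,0,0],[0,0,0]]
    - [[0,0,0],[0,0,0]]

```text
clock: 4.05
eef_pos: [0.4838, 0.1139, 0.1437]
ee_rot: [[-0.105, 0.994, 0.003], [0.994, 0.105, 0.001], [0.0, 0.003, -1.0]]
contact_force: [-0.2, -0.1, 0.3]
gripper_width: 0.0914
grasp_force: 0.0
```

Run:
```python
from h import *
s=bot.state(); p=s["eef_pos"]; print(p,s["contact_force"],s["q"])
out=[]
for c,(x,y) in (("scene",(180,130)),("top",(150,160))):
    a=cv2.resize(bot.capture(c)[y:y+100,x:x+100,::-1],None,fx=4,fy=4,interpolation=cv2.INTER_CUBIC)
    for d in(-.052,0,.052):
        cv2.circle(a,((proj(p+s["ee_rot"][:,1]*d,c)[0]+.5-[x,y])*4).astype(int).tolist(),3,(0,0,255),1)
    out.append(a)
cv2.imwrite("pics/c2.png",np.hstack(out))
```

```text
[0.4838 0.1139 0.1437] [-0.1608 -0.1394  0.3137] [0.208  0.2302 1.8097 0.0002 1.0982 0.1029]
```

View pics/c2.png

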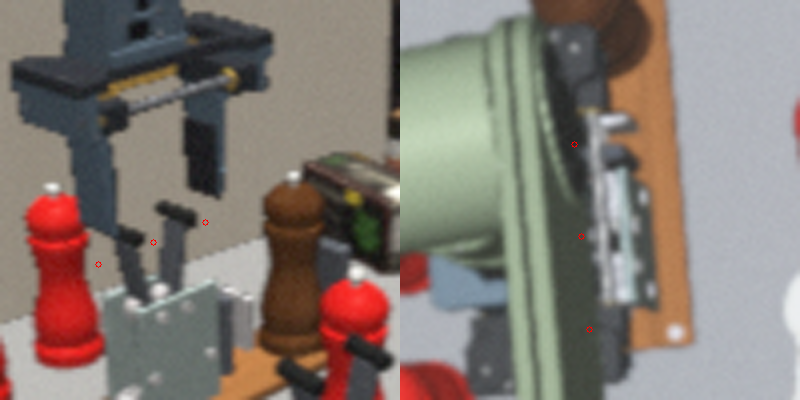

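The top view agrees laterally. In the scene view the visible tips (100,232) and (205,195) end about 25 mm above the projected TCP. A TCP height of 0.122 brackets the bars under either reading and clears the housing at 0.108.

Request:
jog_arm:
  plan:
    - [[0,0,0.055],[0,0,0]]
    - [[0,0,0.055],[0,0,0]]
    - [[0,0,0],[0,0,0]]
    - [[0,0,0],[0,0,0]]

```text
clock: 4.65
eef_pos: [0.4824, 0.1134, 0.1197]
ee_rot: [[-0.105, 0.995, -0.0], [0.995, 0.105, 0.0], [0.0, -0.0, -1.0]]
contact_force: [0.0, -0.2, 0.5]
gripper_width: 0.0915
grasp_force: 0.0
```

Request:
jog_arm:
  plan:
    - [[0,0,0],[0,0,0]]
    - [[0,0,0],[0,0,0]]
    - [[0,0,0],[0,0,0]]
    - [[0,0,0],[0,0,0]]
  jaw: 0.6
  grip_force: 4

```text
clock: 5.15
eef_pos: [0.4807, 0.1132, 0.1198]
ee_rot: [[-0.105, 0.995, -0.003], [0.995, 0.105, -0.0], [0.0, -0.003, -1.0]]
contact_force: [-5.2, 0.1, 4.1]
gripper_width: 0.0647
grasp_force: 4.0
```

Contact is at a width of 64.7 mm, which matches the bars. I centre the gripper to remove the 5 N imbalance.

Request:
jog_arm:
  plan:
    - [[0,-0.01,-0.01],[0,0,0]]
    - [[0,0,0],[0,0,0]]
    - [[0,0,0],[0,0,0]]

```text
clock: 5.52
eef_pos: [0.4808, 0.1132, 0.1216]
ee_rot: [[-0.105, 0.995, 0.001], [0.995, 0.105, 0.0], [-0.0, 0.001, -1.0]]
contact_force: [0.0, -0.4, -4.5]
gripper_width: 0.0615
grasp_force: 4.0
```

Run:
```python
from h import *
s=bot.state(); print(s["eef_pos"],s["contact_force"],s["torque"],s["gripper_width"])
p=s["eef_pos"];out=[]
for c,(x,y) in (("scene",(180,130)),("top",(150,130))):
    a=cv2.resize(bot.capture(c)[y:y+100,x:x+100,::-1],None,fx=4,fy=4,interpolation=cv2.INTER_CUBIC)
    out.append(a)
cv2.imwrite("pics/c3.png",np.hstack(out))
```

```text
[0.4808 0.1132 0.1216] [ 0.0249 -0.436  -4.4595] [-0.0132 -0.1301 -0.0261] 0.06145444903396781
```

View pics/c3.png

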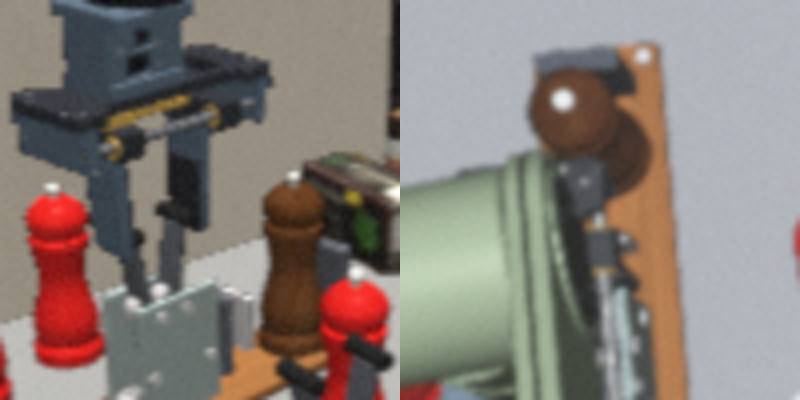

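The fingers bracket both bars: near bar (138,237), far bar (175,210), and the gripper is centred. From the pad and mill positions I estimate about 40 mm of gap plus about 6 mm of slack. At 8.5 N the pad balances near half way, so pumping at that force is safe.

Request:
jog_arm:
  plan:
    - [[0,0,0],[0,0,0]]
    - [[0,0,0],[0,0,0]]
    - [[0,0,0],[0,0,0]]
    - [[0,0,0],[0,0,0]]
    - [[0,0,0],[0,0,0]]
    - [[0,0,0],[0,0,0]]
  jaw: 0.25
  grip_force: 8

```text
clock: 6.38
eef_pos: [0.4809, 0.1132, 0.1241]
ee_rot: [[-0.105, 0.994, 0.002], [0.994, 0.105, 0.0], [0.0, 0.002, -1.0]]
contact_force: [-3.1, -1.1, 10.1]
gripper_width: 0.0298
grasp_force: 8.0
```

Request:
jog_arm:
  plan:
    - [[0,0,0],[0,0,0]]
    - [[0,0,0],[0,0,0]]
    - [[0,0,0],[0,0,0]]
    - [[0,0,0],[0,0,0]]
    - [[0,0,0],[0,0,0]]
    - [[0,0,0],[0,0,0]]
  jaw: 0.78

```text
clock: 7.12
eef_pos: [0.4805, 0.1133, 0.1219]
ee_rot: [[-0.105, 0.995, 0.0], [0.995, 0.105, 0.0], [0.0, 0.0, -1.0]]
contact_force: [-0.5, 0.0, 0.5]
gripper_width: 0.0713
grasp_force: 0.0
```

Run:
```python
from h import *
print(bot.state()["contact_force"]); bot.capture("top")
print([(d["at"],d["conf"]) for d in bot.boxes_of("clamp_1_pad","top")],[(d["at"],d["conf"]) for d in bot.boxes_of("pepper_mill","top")])
out=[]
for c,(x,y) in (("scene",(200,150)),("top",(150,130))):
    out.append(cv2.resize(bot.capture(c)[y:y+100,x:x+100,::-1],None,fx=4,fy=4,interpolation=cv2.INTER_CUBIC))
cv2.imwrite("pics/c4.png",np.hstack(out))
```

```text
[-0.4834  0.0018  0.4984]
[] [([0.3999, 0.2202, 0.1293], 0.83), ([0.6194, 0.1155, 0.1408], 0.76), ([0.5412, -0.0255, 0.1281], 0.74), ([0.4653, 0.245, 0.0358], 0.56)]
```

View pics/c4.png

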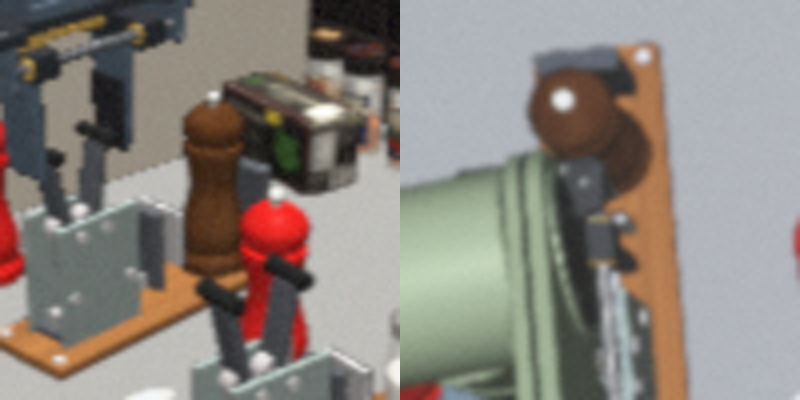

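The pump works: the levers reached 29.8 mm and sprang back, and the pad edge is now at crop (183,240), about 28 mm short of the mill. I pump on.

Request:
jog_arm:
  plan:
    - [[0,0,0],[0,0,0]]
    - [[0,0,0],[0,0,0]]
    - [[0,0,0],[0,0,0]]
    - [[0,0,0],[0,0,0]]
    - [[0,0,0],[0,0,0]]
    - [[0,0,0],[0,0,0]]
  jaw: 0.25

```text
clock: 8.12
eef_pos: [0.4809, 0.1133, 0.1237]
ee_rot: [[-0.104, 0.995, 0.002], [0.995, 0.104, 0.001], [0.0, 0.002, -1.0]]
contact_force: [-2.0, -1.3, 10.8]
gripper_width: 0.0299
grasp_force: 8.0
```

Request:
jog_arm:
  plan:
    - [[0,0,0],[0,0,0]]
    - [[0,0,0],[0,0,0]]
    - [[0,0,0],[0,0,0]]
    - [[0,0,0],[0,0,0]]
    - [[0,0,0],[0,0,0]]
    - [[0,0,0],[0,0,0]]
  jaw: 0.78

```text
clock: 8.88
eef_pos: [0.4801, 0.1132, 0.1218]
ee_rot: [[-0.105, 0.995, -0.001], [0.995, 0.105, -0.0], [0.0, -0.001, -1.0]]
contact_force: [-0.8, -0.0, 0.8]
gripper_width: 0.071
grasp_force: 0.0
```

Request:
jog_arm:
  plan:
    - [[0,0,0],[0,0,0]]
    - [[0,0,0],[0,0,0]]
    - [[0,0,0],[0,0,0]]
    - [[0,0,0],[0,0,0]]
    - [[0,0,0],[0,0,0]]
    - [[0,0,0],[0,0,0]]
  jaw: 0.25

```text
clock: 9.62
eef_pos: [0.4809, 0.1133, 0.1238]
ee_rot: [[-0.105, 0.995, 0.002], [0.995, 0.105, 0.001], [0.0, 0.002, -1.0]]
contact_force: [-2.4, -1.2, 11.4]
gripper_width: 0.0297
grasp_force: 8.0
```

Request:
jog_arm:
  plan:
    - [[0,0,0],[0,0,0]]
    - [[0,0,0],[0,0,0]]
    - [[0,0,0],[0,0,0]]
    - [[0,0,0],[0,0,0]]
    - [[0,0,0],[0,0,0]]
    - [[0,0,0],[0,0,0]]
  jaw: 0.78

```text
clock: 10.38
eef_pos: [0.4801, 0.1132, 0.1218]
ee_rot: [[-0.105, 0.995, -0.001], [0.995, 0.105, -0.0], [0.0, -0.001, -1.0]]
contact_force: [0.4, -0.3, 0.4]
gripper_width: 0.0711
grasp_force: 0.0
```

Run:
```python
from h import *
out=[]
for c,(x,y) in (("scene",(200,150)),("top",(150,130))):
    out.append(cv2.resize(bot.capture(c)[y:y+100,x:x+100,::-1],None,fx=4,fy=4,interpolation=cv2.INTER_CUBIC))
cv2.imwrite("pics/c5.png",np.hstack(out))
```

```text
(no output)
```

View pics/c5.png

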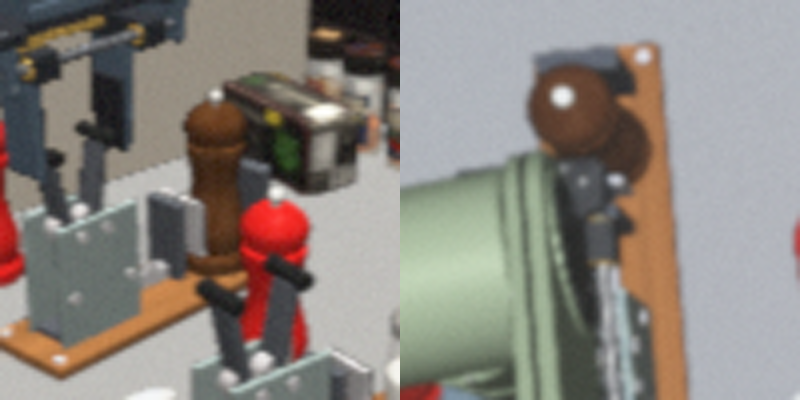

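The pad edge is at crop (205,240), almost on the mill (axis at column 216). I squeeze in stages at 8 N and watch for a stall.

Request:
jog_arm:
  plan:
    - [[0,0,0],[0,0,0]]
    - [[0,0,0],[0,0,0]]
    - [[0,0,0],[0,0,0]]
    - [[0,0,0],[0,0,0]]
    - [[0,0,0],[0,0,0]]
    - [[0,0,0],[0,0,0]]
  jaw: 0.55

```text
clock: 11.22
eef_pos: [0.4809, 0.1132, 0.1236]
ee_rot: [[-0.105, 0.995, 0.002], [0.995, 0.105, 0.0], [0.0, 0.002, -1.0]]
contact_force: [-2.3, -0.5, 10.6]
gripper_width: 0.0503
grasp_force: 7.1
```

Request:
jog_arm:
  plan:
    - [[0,0,0],[0,0,0]]
    - [[0,0,0],[0,0,0]]
    - [[0,0,0],[0,0,0]]
    - [[0,0,0],[0,0,0]]
    - [[0,0,0],[0,0,0]]
    - [[0,0,0],[0,0,0]]
  jaw: 0.25

```text
clock: 11.98
eef_pos: [0.4809, 0.1133, 0.1239]
ee_rot: [[-0.105, 0.995, 0.002], [0.995, 0.105, 0.0], [0.0, 0.002, -1.0]]
contact_force: [-2.7, -0.5, 11.2]
gripper_width: 0.0453
grasp_force: 8.0
```

Run:
```python
from h import *
out=[]
for c,(x,y) in (("scene",(200,150)),("top",(150,130))):
    out.append(cv2.resize(bot.capture(c)[y:y+100,x:x+100,::-1],None,fx=4,fy=4,interpolation=cv2.INTER_CUBIC))
cv2.imwrite("pics/c6.png",np.hstack(out))
```

```text
(no output)
```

View pics/c6.png

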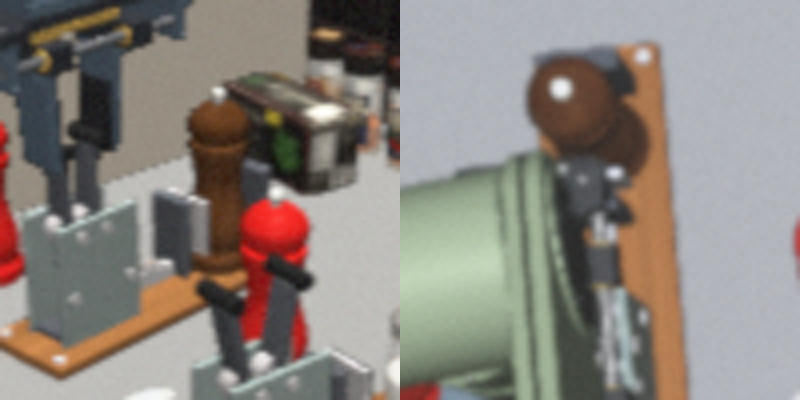

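The levers stalled at 45.3 mm with 8 N, so the mill is against the fixed jaw and the pad is loaded. I trim to 8.5 N, which is about half way, and let it settle.

Request:
jog_arm:
  plan:
    - [[0,0,0],[0,0,0]]
    - [[0,0,0],[0,0,0]]
    - [[0,0,0],[0,0,0]]
    - [[0,0,0],[0,0,0]]
    - [[0,0,0],[0,0,0]]
    - [[0,0,0],[0,0,0]]
  grip_force: 8.5

```text
clock: 12.82
eef_pos: [0.4809, 0.1133, 0.1241]
ee_rot: [[-0.105, 0.995, 0.002], [0.995, 0.105, 0.0], [0.0, 0.002, -1.0]]
contact_force: [-3.4, -1.2, 12.1]
gripper_width: 0.0425
grasp_force: 8.5
```

The width slope is a bit soft, and the 12 N vertical drag on the bars muddies the force estimate. I ease the tool up in small steps to null it.

Request:
jog_arm:
  plan:
    - [[0,0,-0.005],[0,0,0]]
    - [[0,0,-0.005],[0,0,0]]
    - [[0,0,0],[0,0,0]]
    - [[0,0,0],[0,0,0]]

```text
clock: 13.32
eef_pos: [0.4808, 0.1133, 0.1244]
ee_rot: [[-0.105, 0.995, 0.001], [0.995, 0.105, 0.0], [0.0, 0.001, -1.0]]
contact_force: [0.9, -0.3, 5.6]
gripper_width: 0.0381
grasp_force: 8.5
```

Request:
jog_arm:
  plan:
    - [[0,0.002,-0.004],[0,0,0]]
    - [[0,0,-0.004],[0,0,0]]
    - [[0,0,0],[0,0,0]]
    - [[0,0,0],[0,0,0]]

```text
clock: 13.82
eef_pos: [0.4807, 0.1132, 0.1246]
ee_rot: [[-0.105, 0.995, -0.001], [0.995, 0.105, -0.0], [0.0, -0.001, -1.0]]
contact_force: [2.8, 1.4, -7.8]
gripper_width: 0.038
grasp_force: 8.5
```

Run:
```python
from h import *
i=bot.capture("scene")[:,:,::-1]; a=cv2.resize(i[180:225,225:275],None,fx=10,fy=10,interpolation=cv2.INTER_CUBIC)
cv2.imwrite("pics/c7.png",a)
```

```text
(no output)
```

View pics/c7.png

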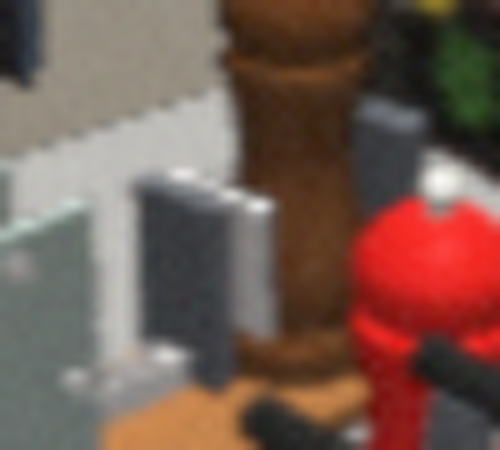

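In the crop the pad (col 275) bears on the mill at about 45 px from the head edge (col 230), nearer than when free. I even out the vertical force and compare the pad-to-head distance with the free picture at sub-pixel level.

Request:
jog_arm:
  plan:
    - [[0,0,0.004],[0,0,0]]
    - [[0,0,0],[0,0,0]]
    - [[0,0,0],[0,0,0]]
    - [[0,0,0],[0,0,0]]

```text
clock: 14.38
eef_pos: [0.4808, 0.1133, 0.1246]
ee_rot: [[-0.105, 0.995, -0.0], [0.995, 0.105, 0.0], [0.0, 0.0, -1.0]]
contact_force: [2.4, 0.5, -6.7]
gripper_width: 0.0381
grasp_force: 8.5
```

Run:
```python
from h import *
ims={}
for n in("c4","c5","c6"):
    ims[n]=cv2.imread(f"pics/{n}.png",0)[:400,:400].astype(float)
ims["now"]=np.mean([cv2.resize(bot.capture("scene")[150:250,200:300,::-1],None,fx=4,fy=4,interpolation=cv2.INTER_CUBIC).mean(2) for _ in range(4)],0)
for n,a in ims.items():
    c0=170 if n!="c4" else 150
    L=[]
    for r in range(215,246):
        row=a[r,c0-5:c0+55]; g=np.gradient(cv2.GaussianBlur(row[None],(0,0),2)[0])
        i=int(np.argmax(g)); j=i+int(np.argmin(g[i:i+35])); L.append((c0-5+i,c0-5+j,j-i))
    print(n,np.median(L,0),np.std(L,0))
print(bot.state()["contact_force"],bot.state()["gripper_width"])
```

```text
c4 [164. 183.  19.] [2.6393 0.2957 2.7012]
c5 [185. 203.  19.] [0.6978 0.4675 0.7782]
c6 [192. 208.  16.] [0.7782 0.3951 0.798 ]
now [192. 208.  16.] [0.2457 1.064  1.1693]
[ 3.1819  1.6028 -7.1712] 0.038053877237486475
```

The visual compression is about 3–4 mm and the force estimate is 4.4–5.6 mm. I add a touch of grip to sit safely mid-range.

Request:
jog_arm:
  plan:
    - [[0,0,0.003],[0,0,0]]
    - [[0,0,0.003],[0,0,0]]
    - [[0,0,0],[0,0,0]]
    - [[0,0,0],[0,0,0]]
    - [[0,0,0],[0,0,0]]
    - [[0,0,0],[0,0,0]]
    - [[0,0,0],[0,0,0]]
    - [[0,0,0],[0,0,0]]
  grip_force: 9

```text
clock: 15.58
eef_pos: [0.4809, 0.1133, 0.1245]
ee_rot: [[-0.105, 0.995, 0.001], [0.995, 0.105, 0.0], [0.0, 0.001, -1.0]]
contact_force: [-2.3, -0.1, 5.8]
gripper_width: 0.0381
grasp_force: 9.0
```

Run:
```python
from h import *
s=bot.state(); print(s["contact_force"],s["gripper_width"],s["grasp_force"])
a=np.mean([cv2.resize(bot.capture("scene")[150:250,200:300,::-1],None,fx=4,fy=4,interpolation=cv2.INTER_CUBIC).mean(2) for _ in range(4)],0)
L=[]
for r in range(215,246):
    row=a[r,165:225]; g=np.gradient(cv2.GaussianBlur(row[None],(0,0),2)[0]); i=int(np.argmax(g)); j=i+int(np.argmin(g[i:i+35])); L.append((165+i,165+j,j-i))
print(np.mean(L,0))
```

```text
[-2.3343 -0.0976  5.7606] 0.03814490918627771 8.996995389461517
[192.129  208.3548  16.2258]
```

```bash
python3 -c "
from cell import bot
print(bot.sign_off(), bot.state()['clock'], bot.state()['gripper_width'])"
```

```text
the job is handed in; nothing more can be done
the job is handed in; nothing more can be done
```

I pumped clamp_1's levers until its jaw held the mill against the fixed jaw, and handed in at about 16 s with them still squeezed at 9 N. I put the pad at about half way (image about 3–4 mm of 10 pressed in, lever force about 5–6 mm), but no verdict came back.

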